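# Park the lock plunger of a watch press and slide out the carriage

### The arm

A 6-joint arm with a two-finger parallel gripper is mounted at the origin on the work surface. World frame = base frame: x ahead of the robot, y to its left, z up, the work surface at z = 0. Lengths are in m, angles in rad, forces in N, time in s.
With the tool pointing down it reaches from about 0.35 to 0.975 m from the base axis. Payload 4.9 kg.
Tool frame: the origin (TCP) lies at the very end of the fingers, on their centre line; the grasp point (between the pads) lies 19 mm behind it; z points along the fingers, y is the line along which they close (so a half turn about z gives the same grasp; the last joint's range is limited). The gripper opens to 85 mm and grips with 20 to 120 N. Pads are 22 mm wide; open, the fingers measure 114 mm over their backs; the gripper's body (76 mm by 85 mm) begins 54 mm behind the grasp point. The pads swing forward as they close: fully open they stand 13 mm farther back than shut.
Start: joints at [1.129, 0.053, 1.613, -0, 1.476, -0.119], TCP at [0.198, 0.593, 0.231] pointing down, gripper open.
Joint ranges: [-3.01, 3.01], [-1.01, 2.22], [0.06, 2.58], [-1.02, 4.17], [0.09, 2.62], [-3.14, 3.14]. Speed limits (rad/s): [2.57, 2.57, 3.14, 3.14, 3.14, 3.14].

### API

Orientations are given as a rotation vector (axis times angle).
In Python, from station import * gives the robot as it stands.
- The arm moves only by the shell command python3 -m crank 'ROWS' [OPENING] [FORCE]. ROWS is JSON, a list of rows, each an object with "offset": the shift along the tool's x, y, z in m, a list of three; "twist": the turn, a rotation vector about the tool's x, y, z in degrees, a list of three. In form: [{"offset": [x, y, z], "twist": [rx, ry, rz]}, ...]. A call has 1 to 20 rows; each row is the pose to reach, as a shift and turn from the pose commanded when the call began, along the tool's axes at that moment; what a row does not reach only later rows make up. A row lasts 1/8 s, in which the tool goes at most 62.5 mm and 10.7 degrees, less where a joint would pass 70% of its speed; a pose out of reach is approached as far as the arm can. A call with a gripper value outside its range is refused whole. OPENING is the opening, from 0 (shut) to 1 (fully open), set as the call begins (- or left out, the last holds). The fingers move at their own pace and stop on an object; FORCE is the grip in N (left out, the last holds). Time passes only in rows, so rows that repeat a pose let the fingers close. It gives the time, the measured TCP pose, the force, the opening and the grip force at its end, in the units of the state.
- get_obs(): the state, without advancing time (a new reading comes with each control period).
- get_image(name): name is "scene" or "top" or "wrist"; returns the picture (384x512x3 uint8, red, green, blue); there is no depth.
- get_calibration(name): a dict with "intrinsics" (3x3 intrinsics, pixels), "world_from_camera" (4x4, takes a point from camera to world coordinates); the wrist camera has in their place "tool_from_camera" (4x4, takes a point from camera to tool coordinates, whose origin is the TCP and whose axes are the flange's). Camera axes: x right, y up, looking along -z (the intrinsics and any distortion apply to the point x, -y, -z); pixel columns grow to the right and rows downward; lengths in m; the calibration is good to about 2 mm. The wrist camera is an equidistant fisheye: a pixel r from the principal point sees the ray r / f radians off the axis. A picture is of the moment at which its call begins: read the wrist's pose just before it. get_calibration takes no time and is no camera call.
- finish_job(): hands the job in; it is judged then, once.
Trained networks look in the newest picture that a camera, given by its name, has taken for a name from the list of things; names that differ only in an ending like _2 or _b are one class to them, and where a whole thing is asked for, a point or a joint stands for the part that bears it (a point fixed in the world has none). Each returns a list of dicts, best first, with "confidence" (0 to 1); they miss things now and then, are a little off and sometimes report something else, mostly with a low value. They report only what shows in the picture. A call takes as long as a camera call.
- cut_out(query, camera): "region" (384x512 bool, what is visible of it) and "rect" ([centre column, centre row, width, height] in pixels, round what is visible of it).
The state is a dict: "t": time; "q": joint angles; "dq": joint speeds; "effort": joint torques, N m; "tool_pos": TCP position; "tool_rot": TCP orientation; "contact_force": force on the tool from outside, world axes, zero at the start; "wrist_torque": the same for the moment, N m; "opening": finger opening in m; "grip_force": force on a finger pad.
Only numpy, scipy, OpenCV 4.12 (cv2) and the standard library are available. Lean on these libraries where they do the work, as an engineer would, in place of code of your own. Each camera call takes 0.05 s, during which the arm holds its last target. There are 200 camera calls.

### The job

Unlock the carriage of the little green watch press: pull the red spring knob up, twist it counter-clockwise (seen from above) to the stop you feel and let it down into its rest notch so that it stays up by itself, without forcing it against any of its stops. Then slide the carriage by its black-capped post gently all the way to the rubber stop at the other end of the rails and let go. Leave the watch movement in its holder and everything else where it is.

Things in the scene. Friction and masses are not known exactly. Their poses are not given: they have to be found in the camera images.
- press_base: the press: green plate 170 mm (its x) by 370 mm (its y), 12 mm thick, fixed to the bench, two steel rails along y. Origin: on the bench, midway between the rails; plate from y = -170 to +200 mm; x away from the robot at yaw 0, y is the way the carriage slides out, z up. At y = -55 a press head reaches over the carriage, its top 94 mm above the bench. The knob's vertical axis is at x = 0, y = -120
- pull_knob: spring plunger: red T-grip 44 mm long (its x), 14 thick (its y), 26 high, underside 100 mm above the bench when down, on an 8 mm shank with a 4 mm cross pin (37 mm long, along x, below the grip). Origin: on the turning axis, at bench height when down; rises and turns with the knob, at yaw -40 degrees to the base at the start. A spring pulls it down, 5 N when down, 9.5 N at 18 mm up; it turns with slight friction
- knob_grip (a point): point on the turning axis in the red T-grip, 8 mm below its top, 118 mm above the bench when down: the height to grip at. The brass collar below reaches up to 90 mm above the bench and 18 mm from the axis
- plunger (a joint): how far the knob is pulled up, m: 0 down (lock pin 10 mm deep in the carriage); above 0.010 the carriage is free; 0.012 sitting in the rest notch; 0.016 standing on the rim between slot and notch: it must be lifted above this to be twisted, and on the rim it is not yet parked; about 0.020 hard upper stop
- bracket: green bracket over the carriage's tail (origin on the turning axis, on the bench) with a brass collar, 36 mm across, under the grip. Collar: deep slot, rim, then counter-clockwise a rest notch 4 mm below the rim, then a tall stop wall. Clamped at a hidden angle: the notch's middle is 30 to 78 degrees counter-clockwise of the knob's start, the pin meets the wall 2 to 4 degrees past the middle
- carriage: aluminium carriage, 70 by 120 mm (along y), top 33 mm above the bench, on the rails. Origin at its middle at bench height, axes as the base's, y the way out. A tail with the lock hole 90 mm behind its middle reaches under the bracket. 0.3 to 0.7 kg; slides with about 1.5 N of friction
- carriage_post (a point): point on the axis of the upright post on the carriage, 95 mm above the bench, 10 mm below the post's top: steel post 14 mm in diameter with a black cap, 72 mm tall, to grip or push. It stands 45 mm ahead of the carriage's middle (base y = 15 mm when locked, 155 mm at the stop)
- slide (a joint): travel of the carriage along the base's y, m: 0 locked under the press head, 0.140 touching the rubber buffer (which yields about 1 mm for 6 N)
- end_stop: green end stop with black rubber buffer at the +y end of the rails, buffer face at base y = 170 mm. Origin on the bench beneath it
- movement: watch movement, brass disc 36 mm across, 8 mm high, loose in the brass ring holder on the carriage (ring 50 mm outside, 8 mm high, 25 mm behind the carriage's centre); rides along
- case_ring: steel watch-case ring, 32 mm across and 7 mm high, lying on the front edge of the press base; leave alone
- tweezers: steel tweezers, 125 mm long, lying on the bench to the left; leave alone
- screwdriver: yellow-handled screwdriver, 110 mm long, lying beyond the press; leave alone
- parts_jar: clear glass jar with red cap, 44 mm across, 45 mm high; leave alone
- oil_jar: amber glass jar with black cap, 36 mm across, 50 mm high; leave alone
- loupe: black eye loupe, 42 mm across, 36 mm high, standing on the bench; leave alone
- dial_dish: white dish, 64 mm across, 20 mm high, beyond the press; leave alone

How it is judged:
By the outcome, as a careful person would: the job done as asked, in the order asked, and still so for the second after the job is handed in, with the robot touching nothing.
It also fails if it takes over 72 s, if anything falls off the work surface, if the arm or the gripper's body presses on something with over 40 N, if the wrist force passes 120 N, or if a joint passes its speed limit or range.

## Working session

There is one attempt and no reset: what is moved stays moved. The work goes in short steps, Python scripts to look and compute and a shell command to move; the robot and the scene stay as the last step left them, time stands still between calls to the robot, and variables do not carry over. Pictures are saved under pics/ and viewed, at most 10 in all, crops included, and the job is handed in when it is done.

```bash
ls; mkdir -p pics; cat > h.py <<'E'
from station import *
import numpy as np, cv2
from scipy.spatial.transform import Rotation as R
def ray(cam,uv):
    c=get_calibration(cam);T=np.array(c["world_from_camera"]);K=np.array(c["intrinsics"])
    d=np.linalg.inv(K)@[uv[0],uv[1],1];d=T[:3,:3]@[d[0],-d[1],-d[2]]
    return T[:3,3],d/np.linalg.norm(d)
def atz(cam,uv,z):
    o,d=ray(cam,uv);return o+d*(z-o[2])/d[2]
def tri(a,b):
    (o1,d1),(o2,d2)=a,b
    A=np.stack([d1,-d2],1);s=np.linalg.lstsq(A,o2-o1,rcond=None)[0]
    p,q=o1+s[0]*d1,o2+s[1]*d2;return (p+q)/2,np.linalg.norm(p-q)
E
python3 - <<'E'
from h import *
np.set_printoptions(precision=4,suppress=True)
ims={}
for c in("scene","top"):
    ims[c]=get_image(c);print(c,get_calibration(c))
    for q in("pull_knob","carriage_post","press_base","end_stop","bracket","carriage"):
        for r in cut_out(q,c)[:2]:print(c,q,round(r["confidence"],2),np.round(r["rect"],1))
for c in ims: cv2.imwrite(f"pics/{c}0.png",cv2.resize(ims[c][:,:,::-1],(800,600)))
o=get_obs();print({k:np.round(v,3) for k,v in o.items()})
E
```

```text
pics
scene {'intrinsics': array([[384.8608,   0.    , 254.6556],
       [  0.    , 384.8608, 191.9354],
       [  0.    ,   0.    ,   1.    ]]), 'world_from_camera': array([[-0.7956, -0.3835,  0.469 ,  1.1216],
       [ 0.6058, -0.5078,  0.6124,  0.6429],
       [ 0.0033,  0.7714,  0.6363,  0.7751],
       [ 0.    ,  0.    ,  0.    ,  1.    ]])}
scene pull_knob 0.7 [247.8 157.2  18.6  16.5]
scene pull_knob 0.19 [207.  133.8  14.2  16.3]
scene carriage_post 0.61 [268.7 191.5  49.   33.2]
scene carriage_post 0.56 [248.8 158.9  12.6  12.7]
scene press_base 0.8 [283.9 201.1 127.1 102.4]
scene end_stop 0.46 [264.4 184.5  13.1  11.8]
scene end_stop 0.41 [325.6 227.1  19.5  21. ]
scene bracket 0.73 [243.8 177.2  24.1  31.8]
scene carriage 0.91 [274.1 193.6  38.3  29.5]
top {'intrinsics': array([[407.1846,   0.    , 258.9188],
       [  0.    , 407.1846, 189.9519],
       [  0.    ,   0.    ,   1.    ]]), 'world_from_camera': array([[-0.0236,  0.9918, -0.1256,  0.469 ],
       [-0.9997, -0.0244, -0.0053, -0.0187],
       [-0.0083,  0.1255,  0.9921,  1.349 ],
       [ 0.    ,  0.    ,  0.    ,  1.    ]])}
top pull_knob 0.62 [303.5 215.6  11.   13.9]
top pull_knob 0.5 [119.8 195.8  11.1  15.2]
top carriage_post 0.71 [272.6 221.3  39.3  29.8]
top press_base 0.98 [257.5 222.2 114.8  70.7]
top bracket 0.64 [296.8 207.9  12.   29.1]
top carriage 0.9 [273.4 222.6  42.3  27.7]
{'t': np.float64(0.7), 'q': array([ 1.129,  0.053,  1.613,  0.   ,  1.476, -0.119]), 'dq': array([ 0.001, -0.   , -0.001,  0.   , -0.   , -0.001]), 'effort': array([  0.   , -39.354, -37.037,  -0.   ,   0.   ,   0.   ]), 'tool_pos': array([0.198, 0.593, 0.231]), 'tool_rot': array([0.505, 3.101, 0.   ]), 'contact_force': array([ 0.693, -0.465, -0.352]), 'wrist_torque': array([-0.025, -0.027, -0.009]), 'grip_force': np.float64(0.0), 'opening': np.float64(0.085)}
```

View pics/scene0.png

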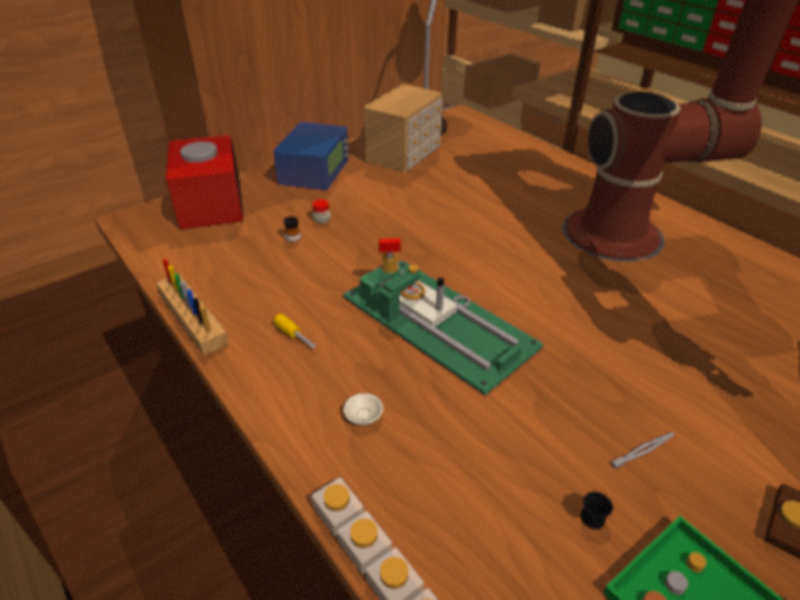

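View pics/top0.png

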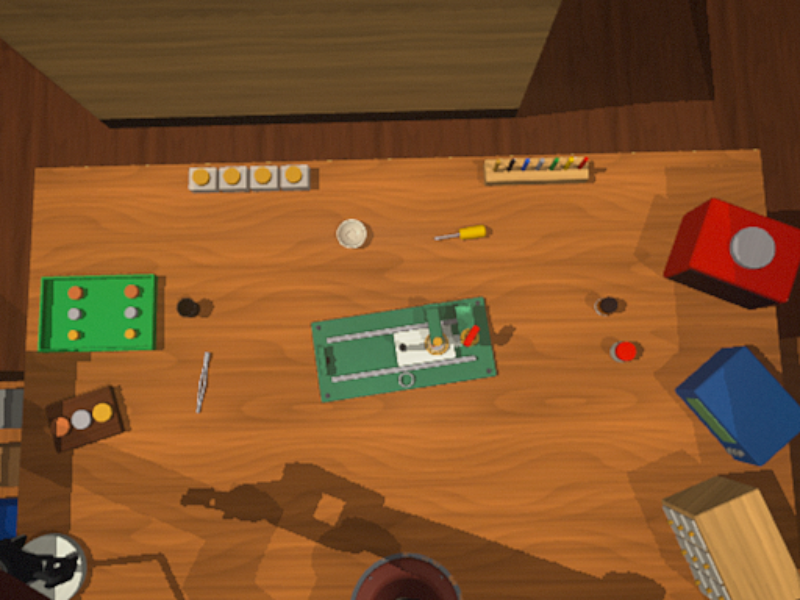

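Scene: red T-grip at (390,246), post cap at (440,283), end stop at (506,357) of the 800-wide picture. Top: red grip (471,336), post cap (404,347), end stop (328,360), and plate corners (312,323), (484,297), (496,375), (322,402). The high-confidence knob detections match these.

```bash
python3 - <<'E'
from h import *
np.set_printoptions(precision=4,suppress=True)
C=[atz("top",np.array(p)*.64,.012) for p in((312,323),(484,297),(496,375),(322,402))]
for c in C:print(c)
v=(C[0]-C[1]+C[3]-C[2]);yaw=np.arctan2(-v[0],v[1]);print("yaw",np.degrees(yaw),"ctr",np.mean(C,0))
k,e=tri(ray("top",(303.5,215.6)),ray("scene",(247.8,157.2)));print("knob",k,e, atz("top",(303.5,215.6),.12), atz("scene",(248.5,157.2),.115))
p,e=tri(ray("top",(404*.64,347*.64)),ray("scene",(440*.64,282*.64)));print("post",p,e)
o=get_obs();M=R.from_rotvec(o["tool_rot"]).as_matrix();print(M)
base=lambda b:np.mean(C,0)+R.from_euler('z',yaw).as_matrix()@np.array(b)
print("pred knob",base([0,-.135,.106]),"pred post",base([0,0,.09]))
print(get_calibration("wrist"))
E
```

```text
[0.5874 0.185  0.012 ]
[ 0.6337 -0.1796  0.012 ]
[ 0.4694 -0.1982  0.012 ]
[0.4223 0.1651 0.012 ]
yaw 7.314680096204178 ctr [ 0.5282 -0.0069  0.012 ]
knob [ 0.5443 -0.1462  0.1066] 0.00019744208974724415 [ 0.5434 -0.1447  0.12  ] [ 0.5499 -0.135   0.115 ]
post [ 0.5274 -0.0077  0.0944] 0.0026697028573503217
[[-0.9484  0.3172  0.    ]
 [ 0.3172  0.9484  0.0001]
 [ 0.      0.0001 -1.    ]]
pred knob [ 0.5454 -0.1408  0.118 ] pred post [ 0.5282 -0.0069  0.102 ]
{'intrinsics': array([[297.3186,   0.    , 252.0166],
       [  0.    , 297.3186, 189.295 ],
       [  0.    ,   0.    ,   1.    ]]), 'tool_from_camera': array([[-0.    ,  0.9592,  0.2829,  0.0734],
       [ 1.    ,  0.0001, -0.0003, -0.0004],
       [-0.0004,  0.2829, -0.9592, -0.1429],
       [ 0.    ,  0.    ,  0.    ,  1.    ]])}
```

```bash
R='[]'; python3 -m crank '[{"offset":[-0.562,-0.587,-0.03],"twist":[0,0,14]},{"offset":[-0.562,-0.587,-0.03],"twist":[0,0,14]},{"offset":[-0.562,-0.587,-0.03],"twist":[0,0,14]},{"offset":[-0.562,-0.587,-0.03],"twist":[0,0,14]},{"offset":[-0.562,-0.587,-0.03],"twist":[0,0,14]},{"offset":[-0.562,-0.587,-0.03],"twist":[0,0,14]},{"offset":[-0.562,-0.587,-0.03],"twist":[0,0,14]},{"offset":[-0.562,-0.587,-0.03],"twist":[0,0,14]},{"offset":[-0.562,-0.587,-0.03],"twist":[0,0,14]},{"offset":[-0.562,-0.587,-0.03],"twist":[0,0,14]},{"offset":[-0.562,-0.587,-0.03],"twist":[0,0,14]},{"offset":[-0.562,-0.587,-0.03],"twist":[0,0,14]},{"offset":[-0.562,-0.587,-0.03],"twist":[0,0,14]},{"offset":[-0.562,-0.587,-0.03],"twist":[0,0,14]},{"offset":[-0.562,-0.587,-0.03],"twist":[0,0,14]},{"offset":[-0.562,-0.587,-0.03],"twist":[0,0,14]},{"offset":[-0.562,-0.587,-0.03],"twist":[0,0,14]},{"offset":[-0.562,-0.587,-0.03],"twist":[0,0,14]}]'
cat >> h.py <<'E'
def wray(uv,o):
    c=get_calibration("wrist");K=c["intrinsics"];T=np.array(c["tool_from_camera"])
    x,y=uv[0]-K[0,2],uv[1]-K[1,2];r=np.hypot(x,y);t=r/K[0,0]
    d=np.array([np.sin(t)*x/r,-np.sin(t)*y/r,-np.cos(t)])
    M=R.from_rotvec(o["tool_rot"]).as_matrix()
    return o["tool_pos"]+M@T[:3,3],M@T[:3,:3]@d
def watz(uv,o,z):
    p,d=wray(uv,o);return p+d*(z-p[2])/d[2]
E
python3 - <<'E'
from h import *
np.set_printoptions(precision=4,suppress=True)
o=get_obs();im=get_image("wrist");cv2.imwrite("pics/w1.png",cv2.resize(im[:,:,::-1],(800,600)))
M=R.from_rotvec(o["tool_rot"]).as_matrix();print(o["tool_pos"],M,o["q"])
hsv=cv2.cvtColor(im,cv2.COLOR_RGB2HSV)
for q in("pull_knob","carriage_post","end_stop"):
    for r in cut_out(q,"wrist")[:2]:
        print(q,r["confidence"],np.round(r["rect"],1))
        if q=="pull_knob":
            ys,xs=np.nonzero(r["region"]);mm=cv2.minAreaRect(np.stack([xs,ys],1).astype(np.float32));print(mm)
            print("at .126",watz(mm[0],o,.126)); 
            b=[watz(p,o,.126) for p in cv2.boxPoints(mm)];print(np.array(b))
E
```

```text
t: 2.95
tool_pos: [0.5449, -0.1414, 0.2616]
tool_rot: [0.877, 3.016, -0.0]
contact_force: [0.6, 0.0, 0.5]
opening: 0.0856
grip_force: 0.0
[ 0.5449 -0.1414  0.2616] [[-0.8441  0.5362  0.0005]
 [ 0.5362  0.8441 -0.0002]
 [-0.0005  0.0001 -1.    ]] [-0.3862 -0.1117  1.7236  0.      1.5292 -1.391 ]
pull_knob 0.79 [256.5 174.9  17.7  45.7]
((255.5, 175.5), (47.0, 13.0), 90.0)
at .126 [ 0.5422 -0.1364  0.126 ]
[[ 0.5196 -0.1294  0.126 ]
 [ 0.5261 -0.119   0.126 ]
 [ 0.5659 -0.1438  0.126 ]
 [ 0.559  -0.1546  0.126 ]]
carriage_post 0.92 [300.8 116.3 125.5  98.1]
carriage_post 0.27 [256.9 176.6  17.5  41.8]
end_stop 0.97 [420.3  29.8  30.   37.3]
```

View pics/w1.png

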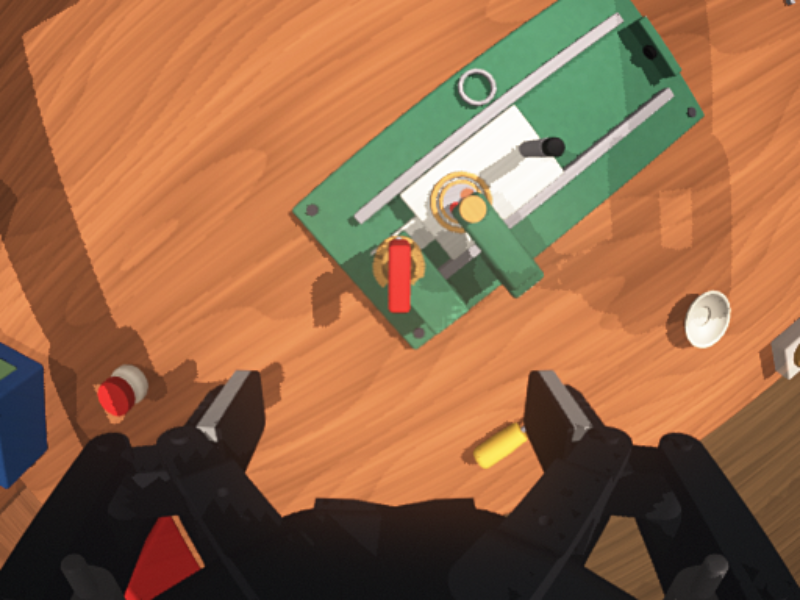

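The knob's red top spans columns 389–411 and rows 243–312 (800 px), parallel to the tool's x. I'll go down for one close look.

```bash
python3 -m crank '[{"offset":[0.0034,0.002,0.05],"twist":[0,0,0]},{"offset":[0.0034,0.002,0.085],"twist":[0,0,0]},{"offset":[0.0034,0.002,0.085],"twist":[0,0,0]},{"offset":[0.0034,0.002,0.085],"twist":[0,0,0]}]' 0.5
python3 - <<'E'
from h import *
np.set_printoptions(precision=4,suppress=True)
o=get_obs();im=get_image("wrist");cv2.imwrite("pics/w2.png",cv2.resize(im[:,:,::-1],(800,600)))
M=R.from_rotvec(o["tool_rot"]).as_matrix()
hsv=cv2.cvtColor(im,cv2.COLOR_RGB2HSV)
m=(((hsv[...,0]<6)|(hsv[...,0]>174))&(hsv[...,1]>180)&(hsv[...,2]>130)).astype(np.uint8)
n,l,s,c=cv2.connectedComponentsWithStats(m)
for i in range(1,n):
    if s[i,4]>80:
        ys,xs=np.nonzero(l==i);mm=cv2.minAreaRect(np.stack([xs,ys],1).astype(np.float32))
        p=watz(mm[0],o,.126);print(s[i],mm,p,"tool",M.T@(p-o["tool_pos"]))
E
```

```text
t: 3.65
tool_pos: [0.5441, -0.1391, 0.178]
tool_rot: [0.878, 3.014, -0.0]
contact_force: [0.2, 0.1, -0.4]
opening: 0.0423
grip_force: 0.0
[ 245  174   20   65 1192] ((254.5, 206.0), (64.0, 19.0), 90.0) [ 0.5417 -0.1363  0.126 ] tool [0.0037 0.0011 0.052 ]
[ 33 272  22  24 356] ((43.7499885559082, 283.7500305175781), (27.577163696289062, 15.55634880065918), 45.0) [ 0.5024 -0.3541  0.126 ] tool [-0.0802 -0.2037  0.0521]
```

View pics/w2.png

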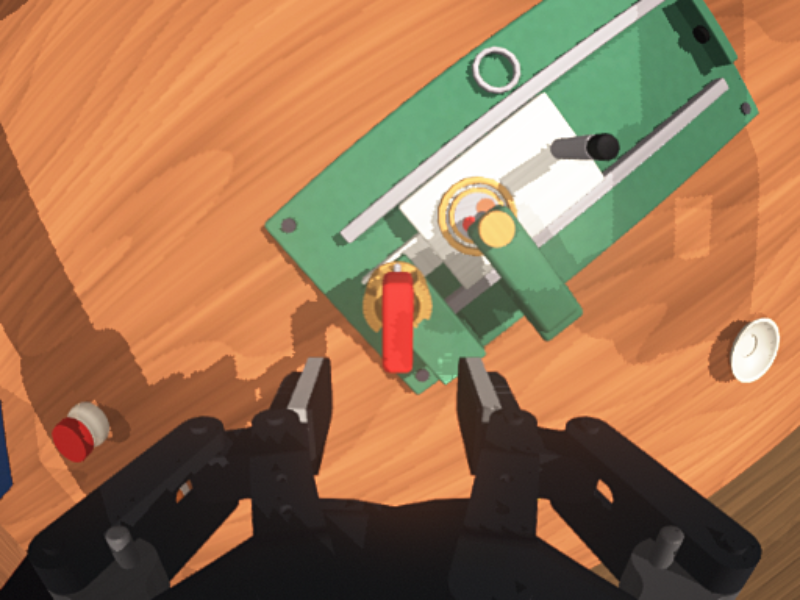

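```bash
python3 -m crank '[{"offset":[0.002,0.001,0.04],"twist":[0,0,0]},{"offset":[0.002,0.001,0.079],"twist":[0,0,0]},{"offset":[0.002,0.001,0.079],"twist":[0,0,0]},{"offset":[0.002,0.001,0.079],"twist":[0,0,0]}]'; python3 -m crank '[{"offset":[0,0,0],"twist":[0,0,0]},{"offset":[0,0,0],"twist":[0,0,0]},{"offset":[0,0,0],"twist":[0,0,0]},{"offset":[0,0,0],"twist":[0,0,0]},{"offset":[0,0,0],"twist":[0,0,0]},{"offset":[0,0,0],"twist":[0,0,0]}]' 0 35; python3 -c "
from station import *
o=get_obs();print(o['contact_force'],o['wrist_torque'],o['opening'])"
```

```text
t: 4.2
tool_pos: [0.5438, -0.1375, 0.1001]
tool_rot: [0.878, 3.012, -0.001]
contact_force: [0.5, -0.2, 0.0]
opening: 0.0426
grip_force: 0.0
t: 4.95
tool_pos: [0.5436, -0.1373, 0.0997]
tool_rot: [0.878, 3.012, -0.0]
contact_force: [-0.2, 0.9, 6.2]
opening: 0.0132
grip_force: 36.6
[-0.20827295  0.91681751  6.15065973] [ 0.17870082  0.08820145 -0.01718939] 0.01315226508924765
```

```bash
python3 -m crank '[{"offset":[0,0,-0.004],"twist":[0,0,0]},{"offset":[0,0,-0.008],"twist":[0,0,0]},{"offset":[0,0,-0.008],"twist":[0,0,0]}]'; python3 -m crank '[{"offset":[0,0,-0.003],"twist":[0,0,0]},{"offset":[0,0,-0.006],"twist":[0,0,0]},{"offset":[0,0,-0.009],"twist":[0,0,0]},{"offset":[0,0,-0.009],"twist":[0,0,0]}]'; python3 -c "
from station import *
o=get_obs();print(o['contact_force'],o['wrist_torque'],o['opening'],o['tool_pos'])"
```

```text
t: 5.32
tool_pos: [0.543, -0.137, 0.1048]
tool_rot: [0.878, 3.013, 0.0]
contact_force: [6.8, -1.6, -7.9]
opening: 0.0137
grip_force: 34.7
t: 5.82
tool_pos: [0.5428, -0.137, 0.1131]
tool_rot: [0.878, 3.013, 0.0]
contact_force: [7.0, -2.0, -9.3]
opening: 0.0134
grip_force: 34.4
[ 7.03830382 -2.03503013 -9.30709534] [-0.26980595 -1.46293857  0.02006762] 0.013411167335141286 [ 0.54279436 -0.13695678  0.11313896]
```

```bash
python3 -m crank '[{"offset":[-0.0013,0.0008,-0.001],"twist":[0,0,0]},{"offset":[-0.0013,0.0008,-0.0025],"twist":[0,0,0]},{"offset":[-0.0013,0.0008,-0.0025],"twist":[0,0,0]},{"offset":[-0.0013,0.0008,-0.0025],"twist":[0,0,0]}]'; python3 -c "
from station import *
o=get_obs();print(o['contact_force'],o['wrist_torque'],o['opening'],o['tool_pos'])"
```

```text
t: 6.32
tool_pos: [0.5431, -0.1369, 0.1147]
tool_rot: [-0.879, -3.016, 0.001]
contact_force: [4.1, -2.1, -10.4]
opening: 0.0135
grip_force: 34.3
[  4.13712597  -2.06481166 -10.38297322] [-0.41234045 -1.01195918 -0.03518031] 0.013508063132638424 [ 0.54312008 -0.13689065  0.11471859]
```

```bash
python3 -m crank '[{"offset":[-0.0013,0.0008,-0.001],"twist":[0,0,0]},{"offset":[-0.0020,0.0008,-0.002],"twist":[0,0,0]},{"offset":[-0.0020,0.0008,-0.002],"twist":[0,0,0]},{"offset":[-0.0020,0.0008,-0.002],"twist":[0,0,0]}]'; python3 -c "
from station import *
from h import *
o=get_obs();print(o['contact_force'],o['wrist_torque'],o['opening'],o['tool_pos'])
cv2.imwrite('pics/w3.png',get_image('wrist')[150:280,170:340,::-1].repeat(4,0).repeat(4,1))
"
```

```text
t: 6.82
tool_pos: [0.5442, -0.137, 0.1176]
tool_rot: [-0.878, -3.012, 0.001]
contact_force: [-2.5, -2.3, -10.1]
opening: 0.0135
grip_force: 34.3
[ -2.46799197  -2.30884306 -10.13682601] [-0.45560565  0.50478357 -0.05885954] 0.01354111188308539 [ 0.54416498 -0.13698495  0.11757054]
```

View pics/w3.png

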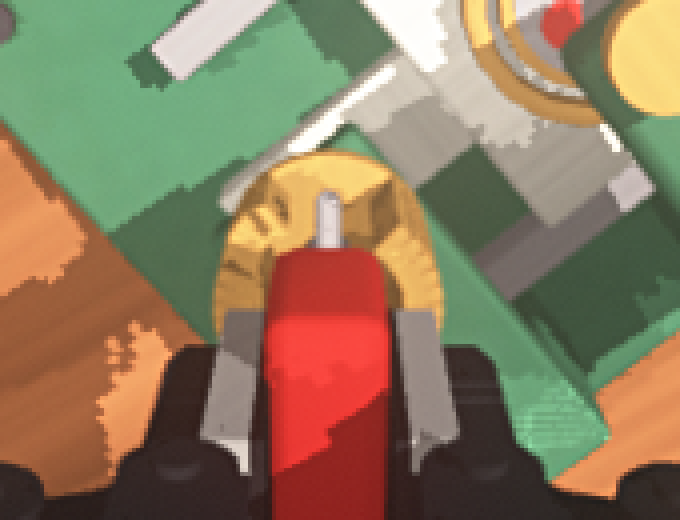

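The crop shows the pads square on the grip and the cross pin lifted clear above the collar at about (330,220). I'll start twisting.

```bash
cat > s.py <<'E'
from h import *
np.set_printoptions(precision=3,suppress=True)
o=get_obs();M=R.from_rotvec(o["tool_rot"]).as_matrix()
print("yaw(knob-start) %.1f"%(np.degrees(np.arctan2(M[1,1],M[0,1]))-57.6),"F",o["contact_force"],"tz %.3f"%o["wrist_torque"][2],"q6 %.2f"%o["q"][5],"pos",np.round(o["tool_pos"],4), "open %.4f"%o["opening"])
E
python3 -m crank '[{"offset":[0,0,0],"twist":[0,0,-3]},{"offset":[0,0,0],"twist":[0,0,-6]},{"offset":[0,0,0],"twist":[0,0,-9]},{"offset":[0,0,0],"twist":[0,0,-12]},{"offset":[0,0,0],"twist":[0,0,-15]},{"offset":[0,0,0],"twist":[0,0,-15]}]' >/dev/null; python3 s.py;  python3 -m crank '[{"offset":[0,0,0],"twist":[0,0,-3]},{"offset":[0,0,0],"twist":[0,0,-6]},{"offset":[0,0,0],"twist":[0,0,-9]},{"offset":[0,0,0],"twist":[0,0,-11]},{"offset":[0,0,0],"twist":[0,0,-11]}]' >/dev/null; python3 s.py
```

```text
yaw(knob-start) 14.9 F [ -4.506  -3.322 -12.083] tz 0.002 q6 -1.64 pos [ 0.544 -0.138  0.118] open 0.0134
yaw(knob-start) 25.9 F [ -5.846  -4.446 -11.736] tz 0.042 q6 -1.84 pos [ 0.544 -0.138  0.118] open 0.0132
```

```bash
python3 -m crank '[{"offset":[0.0011,-0.0011,0],"twist":[0,0,0]},{"offset":[0.0011,-0.0011,0],"twist":[0,0,-1]},{"offset":[0.0011,-0.0011,0],"twist":[0,0,-2]},{"offset":[0.0011,-0.0011,0],"twist":[0,0,-2]}]' >/dev/null; python3 s.py;  python3 -m crank '[{"offset":[0,0,0],"twist":[0,0,-2]},{"offset":[0,0,0],"twist":[0,0,-4]},{"offset":[0,0,0],"twist":[0,0,-4]}]' >/dev/null; python3 s.py
```

```text
yaw(knob-start) 28.0 F [ -4.67   -3.3   -11.641] tz 0.025 q6 -1.87 pos [ 0.544 -0.138  0.118] open 0.0133
yaw(knob-start) 32.0 F [ -3.534  -3.747 -10.603] tz -0.006 q6 -1.94 pos [ 0.544 -0.139  0.118] open 0.0133
```

```bash
cat >> s.py <<'E'
import sys
sys.exit(abs(o["wrist_torque"][2])>0.11)
E
python3 -m crank '[{"offset":[0.001,-0.001,0],"twist":[0,0,0]},{"offset":[0.001,-0.001,0],"twist":[0,0,-2]},{"offset":[0.001,-0.001,0],"twist":[0,0,-2]}]' >/dev/null; python3 s.py &&  python3 -m crank '[{"offset":[0,0,0],"twist":[0,0,-1]},{"offset":[0,0,0],"twist":[0,0,-2]},{"offset":[0,0,0],"twist":[0,0,-2]}]' >/dev/null; python3 s.py && python3 -m crank '[{"offset":[0,0,0],"twist":[0,0,-1]},{"offset":[0,0,0],"twist":[0,0,-2]},{"offset":[0,0,0],"twist":[0,0,-2]}]' >/dev/null; python3 s.py && python3 -m crank '[{"offset":[0,0,0],"twist":[0,0,-1]},{"offset":[0,0,0],"twist":[0,0,-2]},{"offset":[0,0,0],"twist":[0,0,-2]}]' >/dev/null; python3 s.py && python3 -m crank '[{"offset":[0,0,0],"twist":[0,0,-1]},{"offset":[0,0,0],"twist":[0,0,-2]},{"offset":[0,0,0],"twist":[0,0,-2]}]' >/dev/null; python3 s.py
```

```text
yaw(knob-start) 34.0 F [ -1.883  -0.582 -10.577] tz -0.007 q6 -1.98 pos [ 0.543 -0.139  0.119] open 0.0134
yaw(knob-start) 34.0 F [ -1.883  -0.582 -10.577] tz -0.007 q6 -1.98 pos [ 0.543 -0.139  0.119] open 0.0134
yaw(knob-start) 34.0 F [ -1.883  -0.582 -10.577] tz -0.007 q6 -1.98 pos [ 0.543 -0.139  0.119] open 0.0134
yaw(knob-start) 34.0 F [ -1.883  -0.582 -10.577] tz -0.007 q6 -1.98 pos [ 0.543 -0.139  0.119] open 0.0134
yaw(knob-start) 34.0 F [ -1.883  -0.582 -10.577] tz -0.007 q6 -1.98 pos [ 0.543 -0.139  0.119] open 0.0134False
False
False
False
False
```

```bash
sed -i 's/sys.exit(\(.*\))$/sys.exit(int(\1))/; s/precision=3/precision=4/' s.py
python3 s.py && python3 -m crank '[{"offset":[0,0,0.0005],"twist":[0,0,-1]},{"offset":[0,0,0.0005],"twist":[0,0,-2]},{"offset":[0,0,0.0005],"twist":[0,0,-2]}]' >/dev/null; python3 s.py && python3 -m crank '[{"offset":[0,0,0],"twist":[0,0,-1]},{"offset":[0,0,0],"twist":[0,0,-2]},{"offset":[0,0,0],"twist":[0,0,-2]}]' >/dev/null; python3 s.py && python3 -m crank '[{"offset":[0,0,0],"twist":[0,0,-1]},{"offset":[0,0,0],"twist":[0,0,-2]},{"offset":[0,0,0],"twist":[0,0,-2]}]' >/dev/null; python3 s.py && python3 -m crank '[{"offset":[0,0,0],"twist":[0,0,-1]},{"offset":[0,0,0],"twist":[0,0,-2]},{"offset":[0,0,0],"twist":[0,0,-2]}]' >/dev/null; python3 s.py
```

```text
yaw(knob-start) 34.0 F [ -1.8834  -0.5819 -10.577 ] tz -0.007 q6 -1.98 pos [ 0.5435 -0.1389  0.1188] open 0.0134
yaw(knob-start) 35.9 F [ -2.4776  -0.3923 -12.0384] tz 0.061 q6 -2.02 pos [ 0.5435 -0.1391  0.1183] open 0.0136
yaw(knob-start) 37.9 F [ -2.2018  -0.3628 -11.8538] tz 0.059 q6 -2.05 pos [ 0.5435 -0.1392  0.1183] open 0.0133
yaw(knob-start) 39.9 F [ -2.2295  -1.3957 -11.8457] tz 0.024 q6 -2.09 pos [ 0.5435 -0.1393  0.1183] open 0.0132
yaw(knob-start) 41.9 F [ -2.9418  -1.1875 -10.7336] tz 0.024 q6 -2.12 pos [ 0.5435 -0.1393  0.1183] open 0.0131
```

```bash

python3 s.py && python3 -m crank '[{"offset":[0,0,0],"twist":[0,0,-1]},{"offset":[0,0,0],"twist":[0,0,-2]},{"offset":[0,0,0],"twist":[0,0,-2]}]' >/dev/null; python3 s.py && python3 -m crank '[{"offset":[0,0,0],"twist":[0,0,-1]},{"offset":[0,0,0],"twist":[0,0,-2]},{"offset":[0,0,0],"twist":[0,0,-2]}]' >/dev/null; python3 s.py && python3 -m crank '[{"offset":[0,0,0],"twist":[0,0,-1]},{"offset":[0,0,0],"twist":[0,0,-2]},{"offset":[0,0,0],"twist":[0,0,-2]}]' >/dev/null; python3 s.py && python3 -m crank '[{"offset":[0,0,0],"twist":[0,0,-1]},{"offset":[0,0,0],"twist":[0,0,-2]},{"offset":[0,0,0],"twist":[0,0,-2]}]' >/dev/null; python3 s.py && python3 -m crank '[{"offset":[0,0,0],"twist":[0,0,-1]},{"offset":[0,0,0],"twist":[0,0,-2]},{"offset":[0,0,0],"twist":[0,0,-2]}]' >/dev/null; python3 s.py && python3 -m crank '[{"offset":[0,0,0],"twist":[0,0,-1]},{"offset":[0,0,0],"twist":[0,0,-2]},{"offset":[0,0,0],"twist":[0,0,-2]}]' >/dev/null; python3 s.py
```

```text
yaw(knob-start) 41.9 F [ -2.9418  -1.1875 -10.7336] tz 0.024 q6 -2.12 pos [ 0.5435 -0.1393  0.1183] open 0.0131
yaw(knob-start) 43.9 F [ -1.5116  -2.2309 -11.8974] tz 0.047 q6 -2.16 pos [ 0.5435 -0.1394  0.1184] open 0.0132
yaw(knob-start) 45.9 F [ -2.4134  -2.9715 -10.8887] tz 0.012 q6 -2.19 pos [ 0.5436 -0.1394  0.1184] open 0.0135
yaw(knob-start) 47.9 F [ -1.8426  -2.7775 -12.1484] tz 0.010 q6 -2.23 pos [ 0.5436 -0.1394  0.1184] open 0.0139
yaw(knob-start) 49.9 F [ -1.5354  -3.7563 -10.0991] tz 0.097 q6 -2.26 pos [ 0.5436 -0.1394  0.1184] open 0.0133
yaw(knob-start) 51.9 F [ -1.5026  -5.2993 -11.7497] tz 0.011 q6 -2.30 pos [ 0.5436 -0.1395  0.1184] open 0.0135
yaw(knob-start) 53.9 F [ -2.4978  -4.6834 -11.3794] tz 0.008 q6 -2.33 pos [ 0.5437 -0.1395  0.1185] open 0.0133
```

```bash

python3 -m crank '[{"offset":[0.0008,-0.0008,0],"twist":[0,0,0]},{"offset":[0.0008,-0.0008,0],"twist":[0,0,-2]},{"offset":[0.0008,-0.0008,0],"twist":[0,0,-2]}]' >/dev/null; python3 s.py && python3 -m crank '[{"offset":[0,0,0],"twist":[0,0,-1]},{"offset":[0,0,0],"twist":[0,0,-2]},{"offset":[0,0,0],"twist":[0,0,-2]}]' >/dev/null; python3 s.py && python3 -m crank '[{"offset":[0,0,0],"twist":[0,0,-1]},{"offset":[0,0,0],"twist":[0,0,-2]},{"offset":[0,0,0],"twist":[0,0,-2]}]' >/dev/null; python3 s.py && python3 -m crank '[{"offset":[0,0,0],"twist":[0,0,-1]},{"offset":[0,0,0],"twist":[0,0,-2]},{"offset":[0,0,0],"twist":[0,0,-2]}]' >/dev/null; python3 s.py && python3 -m crank '[{"offset":[0,0,0],"twist":[0,0,-1]},{"offset":[0,0,0],"twist":[0,0,-2]},{"offset":[0,0,0],"twist":[0,0,-2]}]' >/dev/null; python3 s.py && python3 -m crank '[{"offset":[0,0,0],"twist":[0,0,-1]},{"offset":[0,0,0],"twist":[0,0,-2]},{"offset":[0,0,0],"twist":[0,0,-2]}]' >/dev/null; python3 s.py
```

```text
yaw(knob-start) 55.9 F [  0.6869  -2.2876 -11.3903] tz 0.012 q6 -2.37 pos [ 0.5434 -0.14    0.1185] open 0.0135
yaw(knob-start) 57.9 F [  1.7277  -2.5137 -11.7387] tz -0.019 q6 -2.40 pos [ 0.5434 -0.1402  0.1185] open 0.0134
yaw(knob-start) 59.9 F [  4.191   -1.7141 -12.3854] tz -0.246 q6 -2.44 pos [ 0.5434 -0.1403  0.1185] open 0.0133
yaw(knob-start) 59.9 F [  4.191   -1.7141 -12.3854] tz -0.246 q6 -2.44 pos [ 0.5434 -0.1403  0.1185] open 0.0133
yaw(knob-start) 59.9 F [  4.191   -1.7141 -12.3854] tz -0.246 q6 -2.44 pos [ 0.5434 -0.1403  0.1185] open 0.0133
yaw(knob-start) 59.9 F [  4.191   -1.7141 -12.3854] tz -0.246 q6 -2.44 pos [ 0.5434 -0.1403  0.1185] open 0.0133
```

Stop felt (torque −0.25 N m near 59°). I'll back off about 3.5° and let it down into the notch.

```bash

python3 -m crank '[{"offset":[0,0,0],"twist":[0,0,2]},{"offset":[0,0,0],"twist":[0,0,3.5]},{"offset":[0,0,0],"twist":[0,0,3.5]}]' >/dev/null; python3 s.py && python3 -m crank '[{"offset":[0,0,0.001],"twist":[0,0,0]},{"offset":[0,0,0.002],"twist":[0,0,0]},{"offset":[0,0,0.003],"twist":[0,0,0]},{"offset":[0,0,0.004],"twist":[0,0,0]},{"offset":[0,0,0.004],"twist":[0,0,0]}]' >/dev/null; python3 s.py;  python3 -m crank '[{"offset":[0,0,0.001],"twist":[0,0,0]},{"offset":[0,0,0.0015],"twist":[0,0,0]},{"offset":[0,0,0.0015],"twist":[0,0,0]}]' >/dev/null; python3 s.py
```

```text
yaw(knob-start) 56.4 F [  2.4704  -1.0325 -11.5817] tz -0.053 q6 -2.37 pos [ 0.5432 -0.1402  0.1184] open 0.0128
yaw(knob-start) 56.4 F [  2.2072  -0.9853 -10.0479] tz -0.072 q6 -2.38 pos [ 0.5431 -0.1402  0.1143] open 0.0133
yaw(knob-start) 56.4 F [ 3.1589 -1.6533 -9.1718] tz -0.088 q6 -2.38 pos [ 0.5432 -0.1402  0.1129] open 0.0130
```

```bash

python3 -m crank '[{"offset":[0,0,0.0005],"twist":[0,0,0.5]},{"offset":[0,0,0.001],"twist":[0,0,0.5]},{"offset":[0,0,0.001],"twist":[0,0,0.5]}]' >/dev/null; python3 s.py ; python3 -m crank '[{"offset":[0,0,0.0005],"twist":[0,0,0]},{"offset":[0,0,0.001],"twist":[0,0,0]},{"offset":[0,0,0.001],"twist":[0,0,0]}]' >/dev/null; python3 s.py;  python3 -m crank '[{"offset":[0,0,0.0005],"twist":[0,0,0]},{"offset":[0,0,0.001],"twist":[0,0,0]},{"offset":[0,0,0.001],"twist":[0,0,0]}]' >/dev/null; python3 s.py
```

```text
yaw(knob-start) 55.9 F [ 3.1163 -0.8215 -8.6379] tz 0.044 q6 -2.37 pos [ 0.5431 -0.1402  0.1118] open 0.0136
yaw(knob-start) 55.9 F [ 1.287   1.0853 -3.2521] tz -0.047 q6 -2.37 pos [ 0.5432 -0.1403  0.1115] open 0.0134
yaw(knob-start) 55.9 F [-3.0714  2.4898  5.8127] tz -0.026 q6 -2.37 pos [ 0.5434 -0.1403  0.1112] open 0.0134
```

```bash

python3 -m crank '[{"offset":[0,0,-0.0007],"twist":[0,0,0]},{"offset":[0,0,-0.0007],"twist":[0,0,0]}]' >/dev/null; python3 s.py;  python3 -m crank '[{"offset":[0,0,0],"twist":[0,0,0]},{"offset":[0,0,0],"twist":[0,0,0]},{"offset":[0,0,0],"twist":[0,0,0]},{"offset":[0,0,0],"twist":[0,0,0]}]' 0.5 ; python3 s.py; python3 -m crank '[{"offset":[0,0,-0.03],"twist":[0,0,0]},{"offset":[0,0,-0.07],"twist":[0,0,0]},{"offset":[0,0,-0.07],"twist":[0,0,0]},{"offset":[0,0,-0.07],"twist":[0,0,0]}]' >/dev/null; python3 - <<'E'
from h import *
np.set_printoptions(precision=4,suppress=True)
o=get_obs();im=get_image("wrist");cv2.imwrite("pics/w4.png",cv2.resize(im[:,:,::-1],(800,600)))
M=R.from_rotvec(o["tool_rot"]).as_matrix();print(o["tool_pos"],M)
for q in("carriage_post","end_stop","pull_knob"):
    for r in cut_out(q,"wrist")[:2]: print(q,r["confidence"],np.round(r["rect"],1))
E
```

```text
yaw(knob-start) 55.9 F [-1.7011  1.7342  5.6333] tz -0.011 q6 -2.37 pos [ 0.5434 -0.1404  0.1113] open 0.0134
t: 17.62
tool_pos: [0.5429, -0.1403, 0.1103]
tool_rot: [0.64, -3.075, -0.0]
contact_force: [0.4, 0.2, -0.2]
opening: 0.0427
grip_force: 0.0
yaw(knob-start) 55.9 F [ 0.3745  0.2367 -0.2004] tz 0.002 q6 -2.37 pos [ 0.5429 -0.1403  0.1103] open 0.0427
[ 0.5428 -0.1402  0.1801] [[-0.917  -0.3988 -0.0004]
 [-0.3988  0.917   0.0001]
 [ 0.0003  0.0003 -1.    ]]
carriage_post 0.77 [318.2 200.1 172.2  95. ]
carriage_post 0.34 [245.1 210.1  53.5  80.8]
end_stop 0.71 [464.8 240.9  27.7  43.7]
pull_knob 0.84 [251.6 211.4  23.5  67.2]
pull_knob 0.68 [ 20.  135.6  40.   33.5]
```

View pics/w4.png

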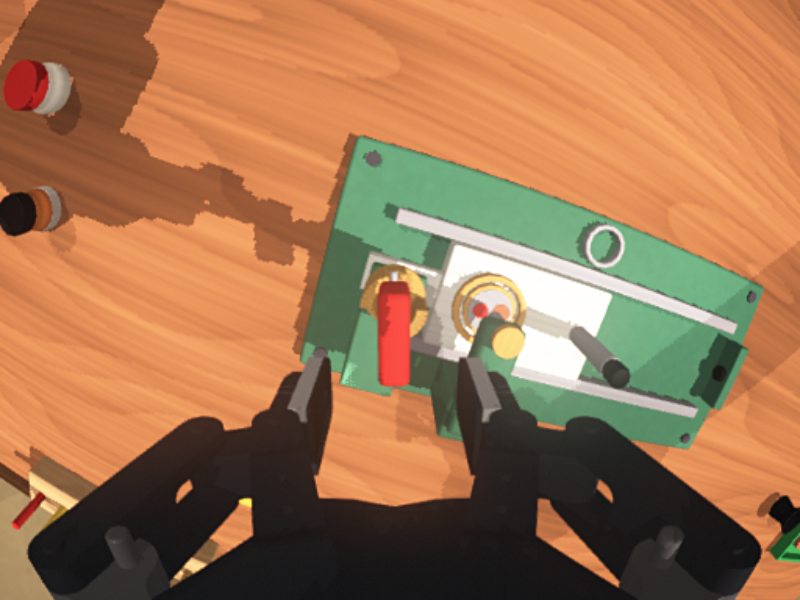

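The knob now stands turned and raised at (395,335), with the post cap at (618,372) and the end stop at (722,372). Next I'll work out the move to the post.

```bash
python3 - <<'E'
from h import *
np.set_printoptions(precision=4,suppress=True)
o=get_obs();M=R.from_rotvec(o["tool_rot"]).as_matrix()
for z in(.126,.138,.142): print(z,np.linalg.norm(watz((395*.64,303*.64),o,z)-watz((395*.64,385*.64),o,z)))
p=watz((618*.64,373*.64),o,.105);print("post",p,"tool",M.T@(p-o["tool_pos"]))
r=[watz(np.array(a)*.64,o,.027) for a in((398,217),(737,328))];d=r[1]-r[0];print("rail yaw",np.degrees(np.arctan2(-d[0],d[1])),d)
k=watz((395*.64,340*.64),o,.138);print("knob",k)
E
```

```text
0.126 0.04053646456463191
0.138 0.038053260519169914
0.142 0.03722552583734917
post [ 0.5245 -0.0087  0.105 ] tool [-0.0362  0.1273  0.0741]
rail yaw 7.751624968374834 [-0.04    0.2939  0.    ]
knob [ 0.5422 -0.1384  0.138 ]
```

```bash
python3 -m crank '[{"offset":[-0.036,0.128,0],"twist":[0,0,106]},{"offset":[-0.036,0.128,0],"twist":[0,0,106]},{"offset":[-0.036,0.128,0],"twist":[0,0,106]},{"offset":[-0.036,0.128,0],"twist":[0,0,106]},{"offset":[-0.036,0.128,0],"twist":[0,0,106]},{"offset":[-0.036,0.128,0],"twist":[0,0,106]},{"offset":[-0.036,0.128,0],"twist":[0,0,106]},{"offset":[-0.036,0.128,0],"twist":[0,0,106]},{"offset":[-0.036,0.128,0],"twist":[0,0,106]},{"offset":[-0.036,0.128,0],"twist":[0,0,106]},{"offset":[-0.036,0.128,0],"twist":[0,0,106]},{"offset":[-0.036,0.128,0],"twist":[0,0,106]},{"offset":[-0.036,0.128,0],"twist":[0,0,106]}]' 0.6
python3 - <<'E'
from h import *
np.set_printoptions(precision=4,suppress=True)
o=get_obs();im=get_image("wrist");cv2.imwrite("pics/w5.png",cv2.resize(im[:,:,::-1],(800,600)))
M=R.from_rotvec(o["tool_rot"]).as_matrix();print(o["tool_pos"],M,o["q"])
E
```

```text
t: 19.95
tool_pos: [0.5249, -0.0085, 0.1803]
tool_rot: [-2.069, -2.363, 0.0]
contact_force: [-0.4, -1.1, 0.5]
opening: 0.0514
grip_force: 0.0
[ 0.5249 -0.0085  0.1803] [[-0.132   0.9913 -0.0004]
 [ 0.9913  0.132   0.    ]
 [ 0.0001 -0.0004 -1.    ]] [-0.158  -0.1515  1.8961 -0.      1.3974 -0.2904]
```

View pics/w5.png

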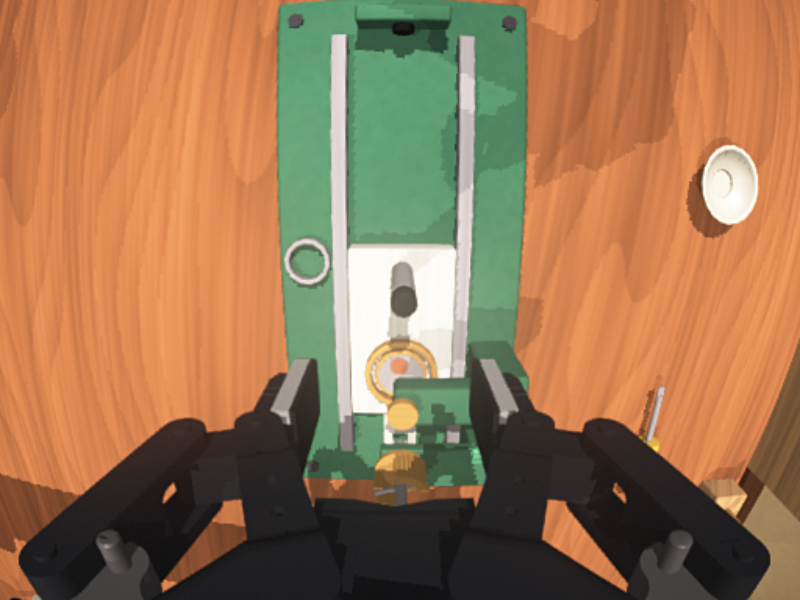

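```bash
python3 - <<'E'
from h import *
np.set_printoptions(precision=4,suppress=True)
o=get_obs();M=R.from_rotvec(o["tool_rot"]).as_matrix()
p=watz((403*.64,303*.64),o,.105);print(p,M.T@(p-o["tool_pos"]))
a,b=[watz(np.array(q)*.64,o,.012) for q in((403,440),(403,10))];print(M.T@(a-o["tool_pos"]),M.T@(b-o["tool_pos"]))
E
```

```text
[ 0.5275 -0.0039  0.105 ] [0.0042 0.0031 0.0754]
[-0.1392  0.006   0.1684] [0.1785 0.0048 0.1684]
```

Aligned with the rails, the post cap is at (403,302), about 4 mm ahead of the TCP. I'll descend and grip gently.

```bash
python3 -m crank '[{"offset":[0.004,0.0025,0.03],"twist":[0,0,0]},{"offset":[0.004,0.0025,0.06],"twist":[0,0,0]},{"offset":[0.004,0.0025,0.09],"twist":[0,0,0]},{"offset":[0.004,0.0025,0.104],"twist":[0,0,0]},{"offset":[0.004,0.0025,0.104],"twist":[0,0,0]}]' >/dev/null; python3 s.py; python3 -m crank '[{"offset":[0,0,0],"twist":[0,0,0]},{"offset":[0,0,0],"twist":[0,0,0]},{"offset":[0,0,0],"twist":[0,0,0]},{"offset":[0,0,0],"twist":[0,0,0]},{"offset":[0,0,0],"twist":[0,0,0]},{"offset":[0,0,0],"twist":[0,0,0]}]' 0 25; python3 s.py
```

```text
yaw(knob-start) -50.1 F [ 0.6417 -0.1322  0.7683] tz -0.064 q6 -0.28 pos [ 0.5263 -0.0041  0.0757] open 0.0511
t: 21.38
tool_pos: [0.5291, -0.0043, 0.0782]
tool_rot: [2.069, 2.359, 0.005]
contact_force: [5.7, -0.3, 0.8]
opening: 0.0129
grip_force: 25.7
yaw(knob-start) -50.1 F [ 5.7106 -0.2823  0.7675] tz -0.013 q6 -0.28 pos [ 0.5291 -0.0043  0.0782] open 0.0129
```

```bash
python3 -m crank '[{"offset":[0,0.0026,0],"twist":[0,0,0]},{"offset":[0.001,0.0026,0],"twist":[0,0,0]},{"offset":[0.003,0.0026,0],"twist":[0,0,0]},{"offset":[0.006,0.0026,0],"twist":[0,0,0]},{"offset":[0.010,0.0026,0],"twist":[0,0,0]},{"offset":[0.010,0.0026,0],"twist":[0,0,0]}]' >/dev/null; python3 s.py
```

```text
yaw(knob-start) -50.1 F [-3.8001 -0.9662  8.8107] tz 0.006 q6 -0.26 pos [0.528  0.0057 0.0781] open 0.0128
```

```bash
python3 -m crank '[{"offset":[0.002,-0.001,-0.002],"twist":[0,0,0]},{"offset":[0.005,-0.001,-0.002],"twist":[0,0,0]},{"offset":[0.009,-0.001,-0.002],"twist":[0,0,0]},{"offset":[0.014,-0.001,-0.002],"twist":[0,0,0]},{"offset":[0.020,-0.001,-0.002],"twist":[0,0,0]},{"offset":[0.026,-0.001,-0.002],"twist":[0,0,0]},{"offset":[0.032,-0.001,-0.002],"twist":[0,0,0]},{"offset":[0.038,-0.001,-0.002],"twist":[0,0,0]},{"offset":[0.044,-0.001,-0.002],"twist":[0,0,0]},{"offset":[0.050,-0.001,-0.002],"twist":[0,0,0]},{"offset":[0.055,-0.001,-0.002],"twist":[0,0,0]},{"offset":[0.058,-0.001,-0.002],"twist":[0,0,0]},{"offset":[0.060,-0.001,-0.002],"twist":[0,0,0]},{"offset":[0.060,-0.001,-0.002],"twist":[0,0,0]}]' >/dev/null; python3 s.py
```

```text
yaw(knob-start) -50.1 F [ 5.1794  0.641  -3.995 ] tz 0.022 q6 -0.15 pos [0.5201 0.0655 0.0783] open 0.0129
```

```bash
python3 -m crank '[{"offset":[0.002,0.001,0.001],"twist":[0,0,0]},{"offset":[0.005,0.001,0.001],"twist":[0,0,0]},{"offset":[0.009,0.001,0.001],"twist":[0,0,0]},{"offset":[0.014,0.001,0.001],"twist":[0,0,0]},{"offset":[0.020,0.001,0.001],"twist":[0,0,0]},{"offset":[0.026,0.001,0.001],"twist":[0,0,0]},{"offset":[0.032,0.001,0.001],"twist":[0,0,0]},{"offset":[0.038,0.001,0.001],"twist":[0,0,0]},{"offset":[0.044,0.001,0.001],"twist":[0,0,0]},{"offset":[0.050,0.001,0.001],"twist":[0,0,0]},{"offset":[0.055,0.001,0.001],"twist":[0,0,0]},{"offset":[0.058,0.001,0.001],"twist":[0,0,0]},{"offset":[0.060,0.001,0.001],"twist":[0,0,0]},{"offset":[0.060,0.001,0.001],"twist":[0,0,0]}]' >/dev/null; python3 s.py; python3 -m crank '[{"offset":[0.001,0.0005,0],"twist":[0,0,0]},{"offset":[0.002,0.0005,0],"twist":[0,0,0]},{"offset":[0.003,0.0005,0],"twist":[0,0,0]},{"offset":[0.004,0.0005,0],"twist":[0,0,0]},{"offset":[0.005,0.0005,0],"twist":[0,0,0]},{"offset":[0.005,0.0005,0],"twist":[0,0,0]}]' >/dev/null; python3 s.py
```

```text
yaw(knob-start) -50.1 F [-1.5144 -0.8924  5.1734] tz -0.008 q6 -0.03 pos [0.5125 0.1254 0.0782] open 0.0134
yaw(knob-start) -50.1 F [-2.9915 -2.0857  6.5315] tz 0.002 q6 -0.02 pos [0.5119 0.1301 0.0782] open 0.0130
```

```bash
sed 's/sys.exit.*/sys.exit(int(o["contact_force"][1]<-3.8))/' s.py > b.py
python3 -m crank '[{"offset":[0.001,-0.0004,-0.0008],"twist":[0,0,0]},{"offset":[0.002,-0.0004,-0.0008],"twist":[0,0,0]},{"offset":[0.003,-0.0004,-0.0008],"twist":[0,0,0]},{"offset":[0.003,-0.0004,-0.0008],"twist":[0,0,0]}]' >/dev/null; python3 b.py && python3 -m crank '[{"offset":[0.0005,0,0],"twist":[0,0,0]},{"offset":[0.001,0,0],"twist":[0,0,0]},{"offset":[0.001,0,0],"twist":[0,0,0]}]' >/dev/null;  python3 b.py && python3 -m crank '[{"offset":[0.0005,0,0],"twist":[0,0,0]},{"offset":[0.001,0,0],"twist":[0,0,0]},{"offset":[0.001,0,0],"twist":[0,0,0]}]' >/dev/null;  python3 b.py && python3 -m crank '[{"offset":[0.0005,0,0],"twist":[0,0,0]},{"offset":[0.001,0,0],"twist":[0,0,0]},{"offset":[0.001,0,0],"twist":[0,0,0]}]' >/dev/null;  python3 b.py
```

```text
yaw(knob-start) -50.1 F [-0.2355 -0.2621  1.8199] tz -0.018 q6 -0.02 pos [0.5115 0.1331 0.0782] open 0.0131
yaw(knob-start) -50.1 F [-0.2755 -0.9933  0.9424] tz -0.004 q6 -0.02 pos [0.5114 0.134  0.0782] open 0.0129
yaw(knob-start) -50.1 F [ 0.2268 -2.0404  0.6893] tz 0.037 q6 -0.01 pos [0.5113 0.1347 0.0783] open 0.0130
yaw(knob-start) -50.1 F [ 0.2811 -6.6445  1.723 ] tz 0.001 q6 -0.01 pos [0.5113 0.1347 0.0782] open 0.0131
```

```bash
python3 -m crank '[{"offset":[-0.0006,0,0],"twist":[0,0,0]},{"offset":[-0.0006,0,0],"twist":[0,0,0]}]' >/dev/null; python3 b.py; python3 -m crank '[{"offset":[0,0,0],"twist":[0,0,0]},{"offset":[0,0,0],"twist":[0,0,0]},{"offset":[0,0,0],"twist":[0,0,0]},{"offset":[0,0,0],"twist":[0,0,0]}]' 0.5; python3 -m crank '[{"offset":[0,0,-0.03],"twist":[0,0,0]},{"offset":[0,0,-0.07],"twist":[0,0,0]},{"offset":[0,0,-0.12],"twist":[0,0,0]},{"offset":[0,0,-0.15],"twist":[0,0,0]},{"offset":[0,0,-0.15],"twist":[0,0,0]},{"offset":[0,0,-0.15],"twist":[0,0,0]}]'
python3 - <<'E'
from h import *
a=get_image("wrist");b=get_image("scene")
cv2.imwrite("pics/w6.png",np.hstack([cv2.resize(a[:,:,::-1],(480,360)),cv2.resize(b[110:260,200:360,::-1],(320,360))]))
E
```

```text
yaw(knob-start) -50.1 F [ 0.7487 -6.3931  0.8676] tz 0.002 q6 -0.01 pos [0.5113 0.1347 0.0782] open 0.0131
t: 28.75
tool_pos: [0.5113, 0.1356, 0.0783]
tool_rot: [-2.071, -2.362, -0.0]
contact_force: [1.3, 0.0, -0.1]
opening: 0.0429
grip_force: 0.0
t: 29.5
tool_pos: [0.5107, 0.1353, 0.227]
tool_rot: [-2.07, -2.361, 0.002]
contact_force: [-0.1, -0.1, -1.1]
opening: 0.0423
grip_force: 0.0
```

View pics/w6.png

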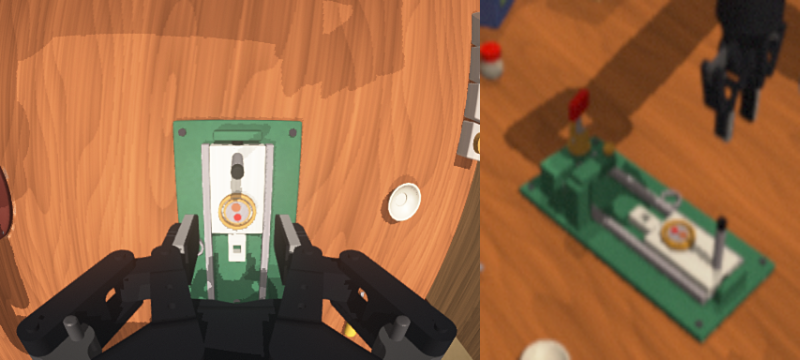

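The carriage sits against the stop (wrist view, front edge near (237,145)), the movement is in its ring at (237,211), and the knob stands up by itself at (580,105) in the scene crop. Handing in.

```bash
python3 -c "
from station import *
print(finish_job())"
```

```text
the job is handed in; nothing more can be done
None
```

I've handed the job in at about 30 s: the knob rests in its notch about 12 mm up, the carriage is against the rubber stop after 140 mm of travel, and the movement is still in its holder. The system confirmed the hand-in but gave no verdict.

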